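# Couple the grease tool to the leaning nipple and hold it open

## Robot

A 6-joint arm with a two-finger parallel gripper is mounted at the origin on the work surface. World frame = base frame: x ahead of the robot, y to its left, z up, the work surface at z = 0. Lengths are in m, angles in rad, forces in N, time in s.
With the tool pointing down it reaches from about 0.3 to 0.875 m from the base axis. Payload 6.4 kg.
Tool frame: the origin (TCP) lies midway between the tips of the shut fingers; the grasp point (between the pads) lies 19 mm behind it (bot.grip_depth is the distance from the TCP to the grasp point, in m); z points along the fingers, y is the line along which they close (so a half turn about z gives the same grasp; the last joint's range is limited). The gripper opens to 88 mm and grips with 3 to 60 N. Pads are 18 mm wide; open, the fingers measure 123 mm over their backs; the gripper's body (75 mm by 187 mm) begins 45 mm behind the grasp point.
Start: joints at [1.139, 0.181, 1.607, -0, 1.354, -0.206], TCP at [0.129, 0.56, 0.239] pointing down, gripper open.
Joint ranges: [-2.99, 2.99], [-0.89, 2.07], [0.3, 2.58], [-1.14, 4.28], [0, 2.63], [-3.12, 3.12]. Speed limits (rad/s): [2.57, 2.57, 3.01, 3.14, 3.14, 3.14].

## Interface

Orientations are given as a unit quaternion [x, y, z, w].
In Python, from plant import bot, optics gives the robot as it stands.
- The arm moves only by the tool drive_tool, never from a script. Its argument "targets" is a list of rows, each a list of 6 numbers: the shift along the tool's x, y, z in cm, then the turn, a rotation vector about the tool's x, y, z in rad. In form: [[tx, ty, tz, ax, ay, az], ...]. A call has 1 to 20 rows; each row shifts and turns the commanded pose from where the row before left it, along the tool's axes as they then stand; what a row does not reach is not made up. A row lasts 1/12 s, in which the tool goes at most 41.7 mm and 7.16 degrees, less where a joint would pass 70% of its speed; a pose out of reach is approached as far as the arm can. A call with a gripper value outside its range is refused whole. "gripper" is the finger opening in cm, from 0 to 8.81, set as the call begins (left out, the last holds). The fingers move at their own pace and stop on an object; the grip force is fixed at half the most. Time passes only in rows, so rows that do not move let the fingers close. It gives the time, the measured TCP pose, the force, the opening and the grip force at its end, in the units of the state.
- bot.observe(): the state, without advancing time (a new reading comes with each control period).
- optics.snapshot(name): name is "side" or "top"; returns (picture, depth): 400x640x3 uint8, blue, green, red; 400x640 float32, m along the optical axis (not along the pixel's ray), 0 where there is no reading.
- optics.camera_params(name): a dict with "vertical_fov" (degrees; the focal length in pixels is half the picture's height over the tangent of half this angle, whatever the lens; pixels are square), "cx", "cy" (the principal point, pixels), "R" (3x3) and "t" (3): a world point X has camera coordinates R X + t. Camera axes: x right, y down, z forward; pixel columns grow to the right and rows downward; lengths in m; the calibration is good to about 2 mm. A picture is of the moment at which its call begins. camera_params takes no time and is no camera call.
- bot.sign_off(): hands the job in; it is judged then, once.
The state is a dict: "time": time; "joints": joint angles; "dq": joint speeds; "tau": joint torques, N m; "eef_pos": TCP position; "tcp_rot": TCP orientation; "ft_force": force on the tool from outside, world axes, zero at the start; "ft_torque": the same for the moment, N m; "grip_width": finger opening in m; "grip_force": force on a finger pad.
Only numpy, scipy, OpenCV 4.12 (cv2) and the standard library are available. Lean on these libraries where they do the work, as an engineer would, in place of code of your own. Each camera call takes 0.05 s, during which the arm holds its last target. There are 200 camera calls.

## Task

Pick up the grease coupler (black grip, steel head with a hole in its underside) and press it squarely onto the leaning grease nipple on the green bearing housing until it snaps home, flush on the brass collar. Then push on until the spring-loaded nipple has sunk fully down to its stop, and keep it there for at least two seconds. Finish while still gripping the coupler and holding the nipple down, and leave the oil bottle, wrench and brass offcut where they are.

Things in the scene. Friction and masses are not known exactly. Their poses are not given: they have to be found in the camera images.
- coupler: Loose round grease coupler, 0.15 to 0.31 kg, 114 mm tall, standing mouth down. Origin: centre of its mouth (underside); z up its axis. Steel head 40 mm wide up to 34 mm, cone to 44 mm, black round grip 28 mm wide from 44 to 110 mm, brass end to 114 mm. The socket is 24 mm wide at the mouth, funnels to a 16 mm bore, 28 mm deep.
- housing: Fixed green bearing housing with a steel shaft stub lying along its y axis, base 150 x 130 mm, 93 mm tall without the nipple. Origin: centre of its underside on the bench; z up; the nipple leans towards its -x (front).
- nipple_collar (a point): Centre of the top face of the nipple's round brass collar (29 mm wide, 5 mm thick), about 108 mm above the bench; moves with the nipple. z points out along the nipple, leaning 0.45 rad (26 deg) from vertical towards the housing's -x. Snapped home, the coupler's mouth lies flat on the collar: its origin here, its z along this z, at any turn about it.
- nipple (a joint): How far the nipple is pushed in along its axis, m: 0 = out (at rest, 8 mm gap between collar and the green boss below it), 0.008 = at its stop, collar down on the boss. Spring: 9 N before it starts to move, 13 N at the stop, plus the balls if not yet snapped.
- oil: Bystander: loose yellow oil bottle with red cap, 56 mm diameter, 130 mm tall, standing. Origin: centre of its underside.
- wrench: Bystander: loose steel wrench 170 mm long lying flat along its x axis beyond the housing. Origin: underside near its middle.
- offcut: Bystander: loose brass round offcut standing on end, 40 mm diameter, 45 mm tall. Origin: centre of its underside.
- nipple_tip (a point): Tip of the nipple's steel post, 26 mm out along z from the collar; post 14 mm wide, the last 6 mm tapered. Three sprung brass balls stick out 3.5 mm from the post, 15 mm above the collar: the coupler rides over them with about 6 to 10 N and then snaps on.
Things that resemble listed ones, but are neither listed nor needed, are in the scene too. There is more than one size of the housing; the one meant has the size given above.

How it is judged:
By the outcome, as a careful person would: the job done as asked, in the order asked, and still so for the second after the job is handed in, while the arm keeps its last pose, push and grip.
It also fails if it takes over 48 s, if anything falls off the work surface, if the arm or the gripper's body presses on something with over 40 N, if the wrist force passes 120 N, or if a joint passes its speed limit or range.

## Working session

There is one attempt and no reset: what is moved stays moved. The work goes in short steps, Python scripts to look and compute and a tool call to move; the robot and the scene stay as the last step left them, time stands still between calls to the robot, and variables do not carry over. Pictures are saved under pics/ and viewed, at most 10 in all, crops included, and the job is handed in when it is done.

Besides the shell and the picture viewer there is one more tool, called after "Emit:" as name(argument=value, ...) on one line, values as JSON. drive_tool: Moves the arm, as the interface text tells. Its arguments: {"type":"object","properties":{"targets":{"type":"array","items":{"type":"array","items":{"type":"number"}}},"gripper":{"type":"number"}},"required":["targets"]}

```bash
mkdir -p pics; ls; cat > h.py <<'E'
import numpy as np, cv2
from plant import bot, optics
from scipy.spatial.transform import Rotation as Rn
def cloud(name,depth):
    p=optics.camera_params(name); f=200/np.tan(np.radians(p["vertical_fov"])/2)
    v,u=np.mgrid[0:400,0:640]
    c=np.stack([(u-p["cx"])/f*depth,(v-p["cy"])/f*depth,depth],-1)
    return (c-np.array(p["t"]))@np.array(p["R"])
E
python3 - <<'E'
from h import *
for n in ("side","top"):
    im,d=optics.snapshot(n); cv2.imwrite(f"pics/{n}0.png",im); np.savez(f"{n}0.npz",im=im,d=d)
    p=optics.camera_params(n); print(n,{k:np.round(v,3) for k,v in p.items()}, (d==0).mean())
print(bot.observe())
E
```

```text
pics
side {'vertical_fov': np.float64(49.691), 'cx': np.float64(322.601), 'cy': np.float64(197.148), 'R': array([[-0.896, -0.444, -0.007],
       [-0.293,  0.604, -0.741],
       [ 0.334, -0.662, -0.671]]), 't': array([0.495, 0.234, 0.853])} 0.00387890625
top {'vertical_fov': np.float64(56.969), 'cx': np.float64(318.389), 'cy': np.float64(199.779), 'R': array([[-0.012, -1.   , -0.014],
       [-0.989,  0.014, -0.149],
       [ 0.149,  0.012, -0.989]]), 't': array([0.02 , 0.541, 0.945])} 0.00392578125
{'time': 0.1, 'joints': array([ 1.13870328e+00,  1.81481284e-01,  1.60786033e+00, -3.64825733e-05,
        1.35379109e+00, -2.06280614e-01]), 'dq': array([-0.0013067 , -0.00183959, -0.00354344,  0.00095252,  0.00170755,
       -0.00108336]), 'tau': array([ 1.39725398e-03, -4.34811115e+01, -3.42702091e+01,  7.05720903e-02,
        3.38617992e-02, -6.03951798e-05]), 'eef_pos': array([0.12852706, 0.55997769, 0.2379151 ]), 'tcp_rot': array([ 1.12662534e-01,  9.93633011e-01, -7.36719374e-04, -2.24718424e-04]), 'ft_force': array([ 0.50586234,  0.35702136, -0.1875476 ]), 'ft_torque': array([ 0.01121279,  0.00757554, -0.02710228]), 'grip_force': 0.0, 'grip_width': 0.08828916641843954}
```

View pics/side0.png

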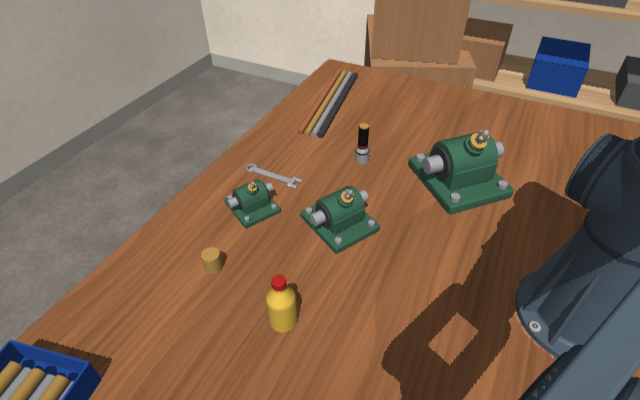

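View pics/top0.png

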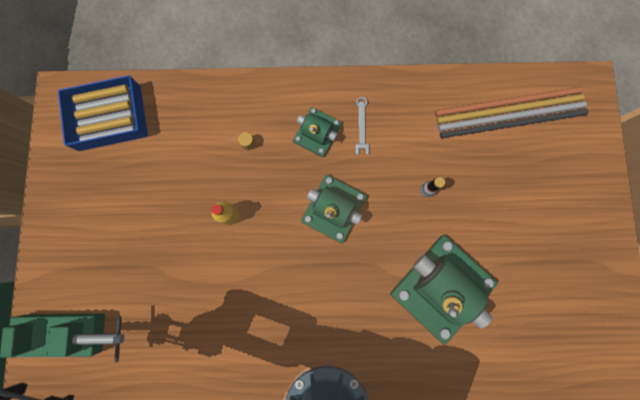

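Coupler is at about (362,143) in side and (433,187) in top. There are three candidate housings in the top view: small (317,131), middle (335,208) and large (445,290). I'll measure each one's height and footprint to choose.

```bash
python3 - <<'E'
from h import *
T=np.load("top0.npz");S=np.load("side0.npz")
P=cloud("top",T["d"]);Q=cloud("side",S["d"])
def green(im):
    h=cv2.cvtColor(im,cv2.COLOR_BGR2HSV); return (h[...,0]>60)&(h[...,0]<95)&(h[...,1]>90)
for nm,im,C,boxes in (("top",T["im"],P,[(290,100,348,160),(297,170,372,246),(385,230,502,348)]),("side",S["im"],Q,[(220,175,284,228),(298,182,382,252),(405,125,515,212)])):
    g=green(im)
    for x0,y0,x1,y1 in boxes:
        m=np.zeros_like(g);m[y0:y1,x0:x1]=1;m&=g&(C[...,2]>0.004)&(C[...,2]<.3)
        X=C[m]; z=X[:,2]
        b=X[z<0.03]
        r=cv2.minAreaRect(X[:,:2].astype(np.float32))
        print(nm,len(X),"zmax",z.max().round(4),np.percentile(z,98).round(4),"rect c",np.round(r[0],4),"size",np.round(r[1],4),"ang",round(r[2],1), "basez",np.median(b[:,2]).round(4))
# coupler
for nm,C,(x0,y0,x1,y1) in (("top",P,(415,170,450,200)),("side",Q,(350,118,375,168))):
    X=C[y0:y1,x0:x1].reshape(-1,3); 
    for lo,hi in ((.012,.032),(.05,.105),(.108,.125)):
        k=X[(X[:,2]>lo)&(X[:,2]<hi)]
        if len(k):print(nm,lo,len(k),"med",np.median(k,0).round(4),"min",k.min(0).round(4),"max",k.max(0).round(4))
a=T["im"][165:250,290:380];b=S["im"][110:255,295:385]
a=cv2.resize(a,None,fx=4,fy=4,interpolation=cv2.INTER_CUBIC);b=cv2.resize(b,None,fx=4,fy=4,interpolation=cv2.INTER_CUBIC)
o=np.zeros((580,730,3),np.uint8);o[:a.shape[0],:a.shape[1]]=a;o[:b.shape[0],370:370+b.shape[1]]=b
cv2.imwrite("pics/crop1.png",o)
E
```

```text
top 865 zmax 0.0798 0.0722 rect c [0.7405 0.0152] size [0.095  0.1103] ang 61.4 basez 0.0143
top 53 zmax 0.0914 0.0896 rect c [ 0.5274 -0.0312] size [0.1214 0.1277] ang 61.3 basez 0.0187
top 514 zmax 0.1369 0.1229 rect c [ 0.3057 -0.3113] size [0.1809 0.2108] ang 46.6 basez 0.0274
side 1143 zmax 0.0772 0.0726 rect c [0.7399 0.0194] size [0.0987 0.1139] ang 61.2 basez 0.0158
side 2183 zmax 0.104 0.0941 rect c [ 0.5208 -0.0233] size [0.1283 0.1491] ang 61.7 basez 0.0201
side 3950 zmax 0.1491 0.1349 rect c [ 0.3035 -0.3072] size [0.1876 0.2143] ang 45.6 basez 0.0275
top 0.012 42 med [ 0.5637 -0.2738  0.0241] min [ 0.5523 -0.2989  0.0127] max [ 0.59   -0.269   0.0319]
top 0.05 82 med [ 0.5653 -0.2789  0.0773] min [ 0.5583 -0.2986  0.0504] max [ 0.5842 -0.2751  0.1036]
top 0.108 91 med [ 0.5712 -0.2886  0.1125] min [ 0.5588 -0.3013  0.1082] max [ 0.5842 -0.276   0.1168]
side 0.012 78 med [ 0.5654 -0.2709  0.0221] min [ 0.5513 -0.2902  0.0124] max [ 0.5898 -0.2629  0.0318]
side 0.05 176 med [ 0.5681 -0.2765  0.0782] min [ 0.5566 -0.2926  0.0503] max [ 0.5847 -0.2709  0.1044]
side 0.108 66 med [ 0.5697 -0.2837  0.1138] min [ 0.5578 -0.3002  0.1083] max [ 0.5829 -0.2707  0.1173]
```

View pics/crop1.png

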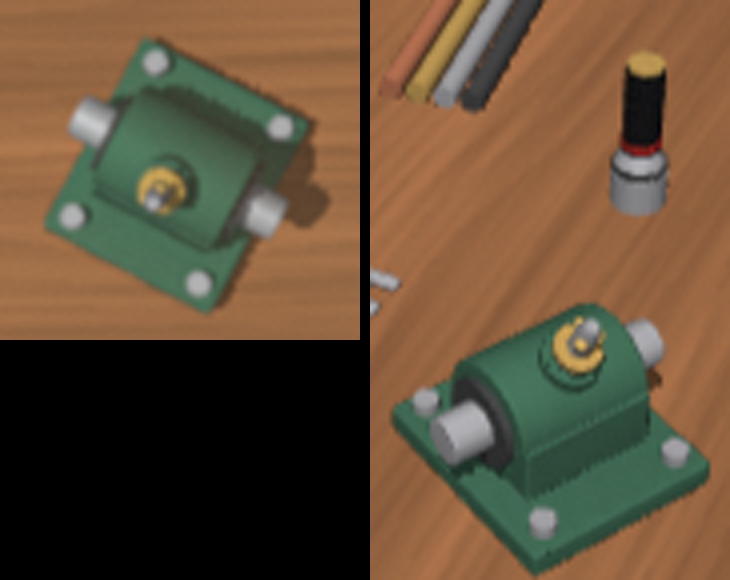

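Middle housing (335,208 top; 340,215 side) is the one meant. It measures 149 x 128 mm and about 94 mm high; the others are about 114 x 99 mm and 214 x 188 mm. The crop confirms that its nipple leans towards image lower left, which is the robot side. Coupler axis is at about (0.571, -0.287). Next I'll measure the nipple.

```bash
cat >> h.py <<'E'
yaw=np.radians(-28.4)
n=np.array([-np.sin(.45)*np.cos(yaw),-np.sin(.45)*np.sin(yaw),np.cos(.45)])
hy=np.array([-np.sin(yaw),np.cos(yaw),0]); ax=np.cross(hy,n)   # in-plane axes of the collar
def proj(name,X):
    p=optics.camera_params(name); f=200/np.tan(np.radians(p["vertical_fov"])/2)
    c=np.array(p["R"])@X+np.array(p["t"]); return c[0]/c[2]*f+p["cx"],c[1]/c[2]*f+p["cy"]
def collar(name,im,d,box):
    C=cloud(name,d); h=cv2.cvtColor(im,cv2.COLOR_BGR2HSV)
    g=(h[...,0]>14)&(h[...,0]<32)&(h[...,1]>90)&(h[...,2]>90)
    m=np.zeros_like(g);x0,y0,x1,y1=box;m[y0:y1,x0:x1]=1;m&=g&(C[...,2]>.08)
    return C[m]
E
python3 - <<'E'
from h import *
from scipy.optimize import least_squares
T=np.load("top0.npz");S=np.load("side0.npz")
for nm,A,box in (("top",T,(318,195,346,226)),("side",S,(330,182,362,212))):
    X=collar(nm,A["im"],A["d"],box); L=np.c_[X@ax,X@hy,X@n]
    print(nm,len(X),"w pct",np.percentile(L[:,2],[5,25,50,75,95]).round(4))
    k=L[np.abs(L[:,2]-np.median(L[:,2]))<.004]
    lo,hi=k.min(0),k.max(0);c=(lo+hi)/2;c[2]=np.median(k[:,2])
    print(" ext",(hi-lo).round(4),"centre",(c[0]*ax+c[1]*hy+c[2]*n).round(4))
    c=(np.median(L[:,0])*ax+np.median(L[:,1])*hy+np.median(L[:,2])*n); print(" med",c.round(4))
    # plane normal
    u,s,v=np.linalg.svd(k-k.mean(0)); 
C=cloud("side",S["d"]);W=C[180:255,298:384].reshape(-1,3)
def img(A,b,s): x0,y0,x1,y1=b; return cv2.resize(A["im"][y0:y1,x0:x1],None,fx=s,fy=s,interpolation=cv2.INTER_CUBIC)
a=img(T,(315,190,350,230),11);b=img(S,(330,178,364,218),11)
o=np.zeros((440,770,3),np.uint8);o[:,:385]=a;o[:,390:390+b.shape[1]]=b
cv2.imwrite("pics/crop2.png",o)
E
```

```text
top 74 w pct [-0.1028 -0.0997 -0.0987 -0.0972 -0.0802]
 ext [0.0232 0.0267 0.0073] centre [ 0.5021 -0.0174  0.1072]
 med [ 0.5043 -0.0192  0.109 ]
side 92 w pct [-0.11   -0.0977 -0.0965 -0.095  -0.0785]
 ext [0.0267 0.0259 0.0069] centre [ 0.5002 -0.013   0.1082]
 med [ 0.4987 -0.0092  0.1068]
```

View pics/crop2.png

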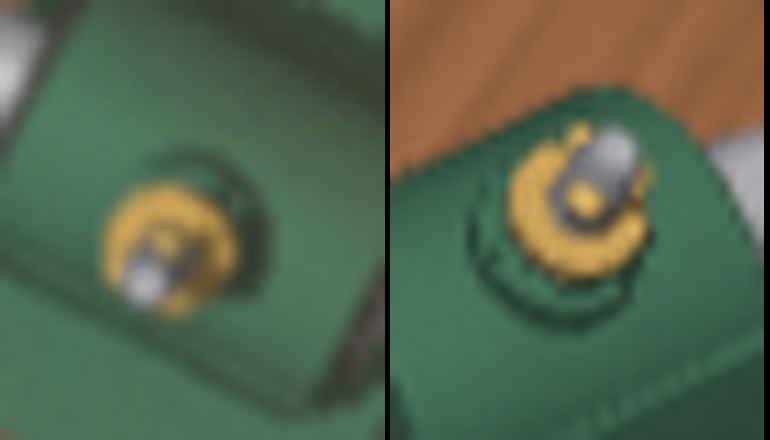

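Emit:
drive_tool(targets=[[0,0,0,0,0,0]], gripper=6.0)

```text
time: 0.18
eef_pos: [0.1286, 0.5601, 0.2381]
tcp_rot: [0.113, 0.994, -0.001, -0.0]
ft_force: [1.0, -0.4, 0.3]
grip_width: 0.0832
grip_force: 0.0
```

Crop: in the top view the collar centre is at about (330.1,212.2) and the tip at about (327.9,215.4). In the side view the collar centre is at about (346.6,196.3) and the tip at about (350.1,190.7). I'll head for the coupler now.

Emit:
drive_tool(targets=[[-2.48,-2.9,0,0,0,0],[-2.48,-2.9,0,0,0,0],[-2.48,-2.9,0,0,0,0],[-2.48,-2.9,0,0,0,0],[-2.48,-2.9,0,0,0,0],[-2.48,-2.9,0,0,0,0],[-2.48,-2.9,0,0,0,0],[-2.48,-2.9,0,0,0,0],[-2.48,-2.9,0,0,0,0],[-2.48,-2.9,0,0,0,0],[-2.48,-2.9,0,0,0,0],[-2.48,-2.9,0,0,0,0],[-2.48,-2.9,0,0,0,0],[-2.48,-2.9,0,0,0,0],[-2.48,-2.9,0,0,0,0],[-2.48,-2.9,0,0,0,0],[-2.48,-2.9,0,0,0,0],[-2.48,-2.9,0,0,0,0]])

```text
time: 1.68
eef_pos: [0.4473, -0.0503, 0.2387]
tcp_rot: [0.113, 0.994, 0.0, 0.0]
ft_force: [0.1, 0.7, 0.1]
grip_width: 0.0599
grip_force: 0.0
```

Emit:
drive_tool(targets=[[-2.48,-2.9,0,0,0,0],[-2.48,-2.9,0,0,0,0],[-2.48,-2.9,0,0,0,0],[-2.48,-2.9,0,0,0,0],[-2.48,-2.9,0,0,0,0],[-2.48,-2.9,0,0,0,0],[-2.48,-2.9,0,0,0,0],[0,0,0,0,0,0.09],[0,0,0,0,0,0.09],[0,0,0,0,0,0.09],[0,0,0,0,0,0],[0,0,0,0,0,0]])

```text
time: 2.68
eef_pos: [0.5705, -0.2849, 0.2384]
tcp_rot: [0.244, 0.97, 0.0, -0.0]
ft_force: [0.5, -0.2, 0.2]
grip_width: 0.06
grip_force: 0.0
```

```bash
cat >> h.py <<'E'
def tri(a,b):
    from scipy.optimize import least_squares
    r=least_squares(lambda X:np.r_[np.array(proj("top",X))-a,np.array(proj("side",X))-b],[.5,0,.1]); return r.x,r.fun
E
python3 - <<'E'
from h import *
for a,b in (((330.05,212.2),(346.6,196.3)),((327.9,215.4),(350.1,190.7))): print([v.round(4) for v in tri(np.array(a),np.array(b))])
print(n)
o=bot.observe();print(o["time"],o["joints"].round(3),o["eef_pos"].round(4)); R=Rn.from_quat(o["tcp_rot"]).as_matrix();print(R.round(4))
print("to coupler tool cm",(R.T@(np.array([.571,-.287,.056])-o["eef_pos"])*100).round(2))
im,d=optics.snapshot("side");cv2.imwrite("pics/s1.png",im)
im2,d=optics.snapshot("top");cv2.imwrite("pics/t1.png",im2)
E
```

```text
[array([ 0.5001, -0.0164,  0.1071]), array([-0.0653, -0.2055,  0.1897,  0.0353])]
[array([ 0.4898, -0.0105,  0.1322]), array([-0.1026, -0.3252,  0.3012,  0.0551])]
[-0.38261681  0.20688014  0.9004471 ]
2.6833 [-0.649  0.319  1.439 -0.     1.384 -1.727] [ 0.5705 -0.2849  0.2384]
[[-8.808e-01  4.734e-01 -5.000e-04]
 [ 4.734e-01  8.808e-01  3.000e-04]
 [ 6.000e-04  1.000e-04 -1.000e+00]]
to coupler tool cm [-0.15 -0.16 18.24]
```

Collar triangulates to about (0.500,-0.016,0.107), height 107 against 108 expected, and the tip lies about 26 mm along the expected lean, so they agree. I'm descending over the coupler.

Emit:
drive_tool(targets=[[-0.15,-0.16,0,0,0,0],[0,0,2.0,0,0,0],[0,0,2.3,0,0,0],[0,0,2.0,0,0,0],[0,0,2,0,0,0],[0,0,2,0,0,0],[0,0,2,0,0,0],[0,0,2,0,0,0],[0,0,1.5,0,0,0],[0,0,1.5,0,0,0],[0,0,0.5,0,0,0],[0,0,0.5,0,0,0],[0,0,0,0,0,0]])

```text
time: 3.87
eef_pos: [0.571, -0.287, 0.0552]
tcp_rot: [0.245, 0.969, 0.0, -0.0]
ft_force: [0.7, -0.6, 0.1]
grip_width: 0.0602
grip_force: 0.0
```

Emit:
drive_tool(targets=[[0,0,0,0,0,0],[0,0,0,0,0,0],[0,0,0,0,0,0],[0,0,0,0,0,0],[0,0,0,0,0,0],[0,0,0,0,0,0],[0,0,0,0,0,0],[0,0,0,0,0,0],[0,0,0,0,0,0],[0,0,0,0,0,0]], gripper=0)

```text
time: 4.7
eef_pos: [0.5715, -0.2874, 0.0563]
tcp_rot: [0.245, 0.969, -0.0, 0.0]
ft_force: [-1.5, 1.2, 4.6]
grip_width: 0.0274
grip_force: 30.0
```

Emit:
drive_tool(targets=[[0,0,-0.5,0,0,0],[0,0,-1,0,0,0],[0,0,-1.5,0,0,0],[0,0,-2,0,0,0],[0,0,-2,0,0,0],[0,0,-2,0,0,0],[0,0,-2,0,0,0],[0,0,-2,0,0,0],[0,0,-2,0,0,0],[0,0,-1.5,0,0,0],[0,0,-1,0,0,0],[0,0,0,0,0,0],[0,0,0,0,0,0]])

```text
time: 5.78
eef_pos: [0.5712, -0.287, 0.2308]
tcp_rot: [0.245, 0.969, -0.0, 0.0]
ft_force: [-0.1, -0.0, -2.3]
grip_width: 0.0274
grip_force: 30.0
```

```bash
python3 - <<'E'
from h import *
o=bot.observe();R=Rn.from_quat(o["tcp_rot"]).as_matrix();p=o["eef_pos"];print(p.round(4),o["ft_force"].round(2),o["ft_torque"].round(3),o["grip_width"])
im,d=optics.snapshot("side");np.savez("side1.npz",im=im,d=d)
m=p+R[:,2]*.0555
uv=[proj("side",p),proj("side",m)];print(np.round(uv,1))
c=im.copy();x,y=int(uv[0][0]),int(uv[0][1]);x0,y0=x-40,y-40
b=cv2.resize(c[y0:y0+90,x0:x0+90],None,fx=6,fy=6,interpolation=cv2.INTER_CUBIC)
for k in uv: cv2.circle(b,(int((k[0]-x0+.5)*6),int((k[1]-y0+.5)*6)),3,(255,0,255),-1)
cv2.imwrite("pics/hand.png",b)
C=cloud("side",d)[y-10:y+45,x-20:x+20].reshape(-1,3);L=(C-p)@R
for lo in np.arange(.012,.06,.005):
    k=L[(L[:,2]>lo)&(L[:,2]<lo+.005)&(np.abs(L[:,:2]).max(1)<.03)]
    if len(k):print(lo.round(3),len(k),k.min(0).round(4),k.max(0).round(4),k.mean(0).round(4))
print(L[(np.abs(L[:,:2]).max(1)<.03)][:,2].max())
tgt=np.array([.5005,-.016,.1075])+.1055*n; print("to premate, cm", (R.T@(tgt-p)*100).round(2))
E
```

```text
[ 0.5712 -0.287   0.2308] [-0.15 -0.02 -2.25] [ 0.004  0.034 -0.018] 0.027441972974246658
[[366.4  85.9]
 [365.1 105.6]]
0.012 31 [-0.0104 -0.01    0.0124] [0.0168 0.0163 0.0168] [0.0075 0.007  0.0146]
0.017 44 [-0.0156 -0.0183  0.0171] [0.0185 0.0226 0.022 ] [0.0074 0.0068 0.02  ]
0.022 29 [-0.0121 -0.0099  0.0221] [0.0215 0.0236 0.0267] [0.0104 0.0107 0.0239]
0.027 33 [-0.0115 -0.0148  0.0273] [0.0218 0.021  0.032 ] [0.0096 0.0102 0.0297]
0.032 27 [-0.0052 -0.0122  0.032 ] [0.0191 0.0213 0.037 ] [0.0106 0.0107 0.0349]
0.037 28 [-0.005  -0.0141  0.037 ] [0.0226 0.0213 0.042 ] [0.0126 0.0079 0.0396]
0.042 25 [-0.0071 -0.0146  0.0425] [0.0216 0.0218 0.0469] [0.0111 0.0107 0.0445]
0.047 28 [-0.0061 -0.0091  0.047 ] [0.0212 0.0224 0.0519] [0.0105 0.0109 0.0498]
0.052 19 [-0.0068 -0.01    0.0521] [0.0199 0.02   0.0567] [0.0119 0.01   0.0542]
0.05669843135352358
to premate, cm [23.7  20.48  2.82]
```

View pics/hand.png

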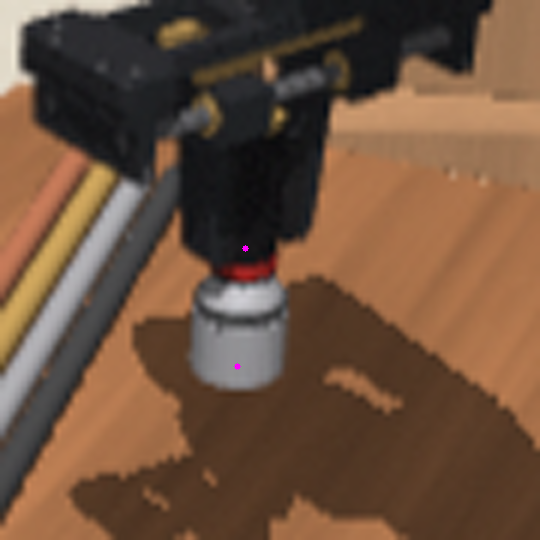

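Picture: coupler hangs straight in the fingers. The mouth centre is at about crop (238,370), matching the predicted mark, so the TCP-to-mouth length of about 55.5 mm holds. I'll move to the nipple and tilt.

Emit:
drive_tool(targets=[[1.0,0.9,0,0,0,0],[2.27,1.96,0,0,0,0],[2.27,1.96,0,0,0,0],[2.27,1.96,0,0,0,0],[2.27,1.96,0,0,0,0],[2.27,1.96,0,0,0,0],[2.27,1.96,0,0,0,0],[2.27,1.96,0,0,0,0],[2.27,1.96,0,0,0,0],[2.27,1.96,0,0,0,0],[2.27,1.94,0,0,0,0],[0,0,0,0,-0.05,0],[0,0,0,0,-0.08,0],[0,0,0,0,-0.08,0],[0,0,0,0,-0.08,0],[0,0,0,0,-0.08,0],[0,0,0,0,-0.08,0],[0,0,0,0,0,0],[0,0,0,0,0,0]])

```text
time: 7.42
eef_pos: [0.4587, 0.0065, 0.2292]
tcp_rot: [0.239, 0.946, -0.055, 0.214]
ft_force: [0.4, -0.3, -1.4]
grip_width: 0.027
grip_force: 30.0
```

```bash
cat >> h.py <<'E'
col=np.array([.5005,-.016,.1075])
def rel(off=.0555):
    o=bot.observe();R=Rn.from_quat(o["tcp_rot"]).as_matrix();p=o["eef_pos"]
    m=p+R[:,2]*off
    print("t",o["time"],"mouth->collar tool cm",(R.T@(col-m)*100).round(2),"-n in tool",(R.T@-n).round(4),"F tool",(R.T@o["ft_force"]).round(2),"j",o["joints"].round(2))
    return o,R,p
E
python3 - <<'E'
from h import *
rel()
E
```

```text
t 7.4167 mouth->collar tool cm [0.97 0.02 7.48] -n in tool [-4.2e-03  4.0e-04  1.0e+00] F tool [ 0.15 -0.03  1.46] j [-0.14 -0.34  2.18 -0.19  0.9  -1.13]
```

Emit:
drive_tool(targets=[[0.5,0,0.5,0,0,0],[0.47,0.02,1.0,0,0,0],[0,0,1.0,0,0,0],[0,0,1.0,0,0,0],[0,0,0.6,0,0,0],[0,0,0,0,0,0],[0,0,0,0,0,0],[0,0,0,0,0,0]])

```text
time: 8.08
eef_pos: [0.4686, 0.0015, 0.1898]
tcp_rot: [0.239, 0.945, -0.055, 0.216]
ft_force: [0.4, 0.2, -3.0]
grip_width: 0.0272
grip_force: 30.0
```

```bash
python3 - <<'E'
from h import *
o,R,p=rel()
m=p+R[:,2]*.0555
W=np.zeros((560,790,3),np.uint8);i=0
for nm in ("side","top"):
    im,d=optics.snapshot(nm)
    u=np.array(proj(nm,m));x0,y0=int(u[0])-28,int(u[1])-40
    b=cv2.resize(im[y0:y0+80,x0:x0+56],None,fx=7,fy=7,interpolation=cv2.INTER_CUBIC)
    for P,c in ((m,(255,0,255)),(col,(255,255,0)),(col+.026*n,(0,0,255))):
        k=np.array(proj(nm,P)); cv2.circle(b,(int((k[0]-x0+.5)*7),int((k[1]-y0+.5)*7)),2,c,-1)
    print(nm,x0,y0)
    W[:560,i:i+392]=b;i+=396
cv2.imwrite("pics/pre.png",W)
E
```

```text
t 8.0833 mouth->collar tool cm [ 0.3  -0.02  3.45] -n in tool [-3.e-04  2.e-04  1.e+00] F tool [1.07 0.36 2.85] j [-0.15 -0.26  2.2  -0.21  0.78 -1.11]
side 322 148
top 299 174
```

View pics/pre.png

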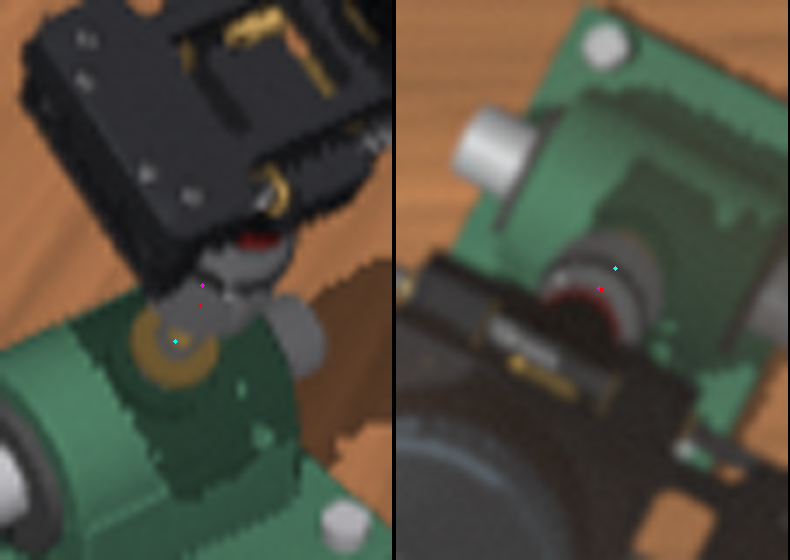

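Picture: collar is at about side (175,345), on its predicted mark, and the mouth is a little behind along tool x, as the numbers say (0.3 cm). I'll correct that and move on slowly.

Emit:
drive_tool(targets=[[0.3,-0.02,0,0,0,0],[0,0,0,0,0,0],[0,0,0,0,0,0],[0,0,0,0,0,0]])

```text
time: 8.52
eef_pos: [0.4659, 0.0028, 0.1885]
tcp_rot: [0.239, 0.945, -0.055, 0.217]
ft_force: [-0.6, 1.4, -2.3]
grip_width: 0.0273
grip_force: 30.0
```

```bash
python3 -c "
from h import *
rel()"
```

```text
t 8.5167 mouth->collar tool cm [-0.02 -0.01  3.46] -n in tool [ 5.e-04 -2.e-04  1.e+00] F tool [2.04 0.98 1.55] j [-0.15 -0.27  2.21 -0.21  0.78 -1.1 ]
```

Emit:
drive_tool(targets=[[0,0,0.3,0,0,0],[0,0,0.3,0,0,0],[0,0,0.2,0,0,0],[0,0,0.2,0,0,0],[0,0,0.2,0,0,0],[0,0,0.2,0,0,0],[0,0,0.2,0,0,0],[0,0,0,0,0,0],[0,0,0,0,0,0]])

```text
time: 9.27
eef_pos: [0.4719, -0.0006, 0.1737]
tcp_rot: [0.239, 0.945, -0.055, 0.216]
ft_force: [-0.7, -0.2, -1.7]
grip_width: 0.0272
grip_force: 30.0
```

```bash
python3 -c "
from h import *
rel()"
```

```text
t 9.2667 mouth->collar tool cm [-0.05  0.01  1.82] -n in tool [-4.e-04  2.e-04  1.e+00] F tool [ 1.22 -0.51  1.29] j [-0.16 -0.22  2.21 -0.22  0.74 -1.1 ]
```

Emit:
drive_tool(targets=[[0,0,0.2,0,0,0],[0,0,0.2,0,0,0],[0,0,0.2,0,0,0],[0,0,0.2,0,0,0],[0,0,0,0,0,0]])

```text
time: 9.68
eef_pos: [0.4748, -0.0019, 0.1664]
tcp_rot: [0.239, 0.945, -0.054, 0.216]
ft_force: [-5.2, 4.9, 4.7]
grip_width: 0.0275
grip_force: 30.0
```

```bash
python3 -c "
from h import *
rel()"
```

```text
t 9.6833 mouth->collar tool cm [-0.09 -0.02  1.03] -n in tool [-9.e-04 -2.e-04  1.e+00] F tool [ 4.18  1.8  -7.19] j [-0.16 -0.2   2.21 -0.22  0.72 -1.1 ]
```

Emit:
drive_tool(targets=[[0.03,0.02,0.1,0,0,0],[0.03,0,0.15,0,0,0],[0,0,0.15,0,0,0],[0,0,0,0,0,0]])

```text
time: 10.02
eef_pos: [0.4759, -0.0026, 0.162]
tcp_rot: [0.239, 0.945, -0.055, 0.216]
ft_force: [2.7, 0.7, -7.2]
grip_width: 0.0273
grip_force: 30.0
```

```bash
python3 -c "
from h import *
rel()"
```

```text
t 10.0167 mouth->collar tool cm [-0.16 -0.    0.58] -n in tool [-9.e-04  3.e-04  1.e+00] F tool [1.26 1.94 7.36] j [-0.16 -0.19  2.21 -0.22  0.71 -1.1 ]
```

Pulling force means it's riding past the balls. Continuing.

Emit:
drive_tool(targets=[[0,0,0.15,0,0,0],[0,0,0.15,0,0,0],[0,0,0.15,0,0,0],[0,0,0,0,0,0],[0,0,0,0,0,0]])

```text
time: 10.43
eef_pos: [0.4778, -0.0036, 0.1585]
tcp_rot: [0.239, 0.945, -0.055, 0.216]
ft_force: [0.7, 2.2, -4.3]
grip_width: 0.0271
grip_force: 30.0
```

```bash
python3 -c "
from h import *
rel()"
```

```text
t 10.4333 mouth->collar tool cm [-0.11 -0.01  0.17] -n in tool [-4.e-04  2.e-04  1.e+00] F tool [2.24 2.23 3.71] j [-0.16 -0.18  2.21 -0.22  0.69 -1.09]
```

Emit:
drive_tool(targets=[[0,0,0.1,0,0,0],[0,0,0.1,0,0,0],[0,0,0.1,0,0,0],[0,0,0,0,0,0],[0,0,0,0,0,0]])

```text
time: 10.85
eef_pos: [0.479, -0.0041, 0.1565]
tcp_rot: [0.239, 0.945, -0.055, 0.216]
ft_force: [-6.2, 3.6, 4.3]
grip_width: 0.0273
grip_force: 30.0
```

```bash
python3 -c "
from h import *
rel()"
```

```text
t 10.85 mouth->collar tool cm [-0.08 -0.02 -0.07] -n in tool [0.e+00 2.e-04 1.e+00] F tool [ 4.57  0.2  -7.04] j [-0.16 -0.17  2.21 -0.23  0.69 -1.09]
```

Contact on the collar at about -0.07 cm. Now push to the stop.

Emit:
drive_tool(targets=[[0,0,0.1,0,0,0],[0,0,0.1,0,0,0],[0,0,0.1,0,0,0],[0,0,0.1,0,0,0],[0,0,0,0,0,0]])

```text
time: 11.27
eef_pos: [0.4805, -0.0049, 0.1529]
tcp_rot: [0.239, 0.945, -0.055, 0.216]
ft_force: [-7.6, 3.9, 5.5]
grip_width: 0.0271
grip_force: 30.0
```

```bash
python3 -c "
from h import *
rel()"
```

```text
t 11.2667 mouth->collar tool cm [-0.08 -0.03 -0.47] -n in tool [1.e-04 2.e-04 1.e+00] F tool [ 5.27 -0.17 -8.63] j [-0.16 -0.16  2.21 -0.23  0.68 -1.09]
```

Emit:
drive_tool(targets=[[0,0,0.1,0,0,0],[0,0,0.1,0,0,0],[0,0,0.1,0,0,0],[0,0,0.1,0,0,0],[0,0,0,0,0,0]])

```text
time: 11.68
eef_pos: [0.4828, -0.0059, 0.1512]
tcp_rot: [0.239, 0.945, -0.055, 0.217]
ft_force: [-18.9, 5.7, 23.5]
grip_width: 0.0277
grip_force: 30.0
```

```bash
python3 -c "
from h import *
rel()"
```

```text
t 11.6833 mouth->collar tool cm [ 0.08 -0.04 -0.72] -n in tool [2.2e-03 2.0e-04 1.0e+00] F tool [  7.13  -4.03 -29.59] j [-0.17 -0.15  2.21 -0.23  0.67 -1.09]
```

Force jumped to about 30 N at 7 to 8 mm of travel, so it's at the stop. I'll hold for over two seconds and check.

Emit:
drive_tool(targets=[[0,0,0,0,0,0],[0,0,0,0,0,0],[0,0,0,0,0,0],[0,0,0,0,0,0],[0,0,0,0,0,0],[0,0,0,0,0,0],[0,0,0,0,0,0],[0,0,0,0,0,0],[0,0,0,0,0,0],[0,0,0,0,0,0],[0,0,0,0,0,0],[0,0,0,0,0,0]])

```text
time: 12.68
eef_pos: [0.4828, -0.0059, 0.1512]
tcp_rot: [0.239, 0.945, -0.055, 0.217]
ft_force: [-18.9, 5.9, 24.1]
grip_width: 0.0273
grip_force: 30.0
```

```bash
python3 - <<'E'
from h import *
o,R,p=rel()
W=np.zeros((560,790,3),np.uint8);i=0
for nm in ("side","top"):
    im,d=optics.snapshot(nm)
    u=np.array(proj(nm,col));x0,y0=int(u[0])-28,int(u[1])-45
    b=cv2.resize(im[y0:y0+80,x0:x0+56],None,fx=7,fy=7,interpolation=cv2.INTER_CUBIC)
    b=cv2.convertScaleAbs(b,alpha=1.6)
    W[:560,i:i+392]=b;i+=396
cv2.imwrite("pics/on.png",W)
E
```

```text
t 12.6833 mouth->collar tool cm [ 0.08 -0.04 -0.72] -n in tool [2.4e-03 1.0e-04 1.0e+00] F tool [  6.93  -3.8  -30.15] j [-0.17 -0.15  2.21 -0.23  0.67 -1.09]
```

View pics/on.png

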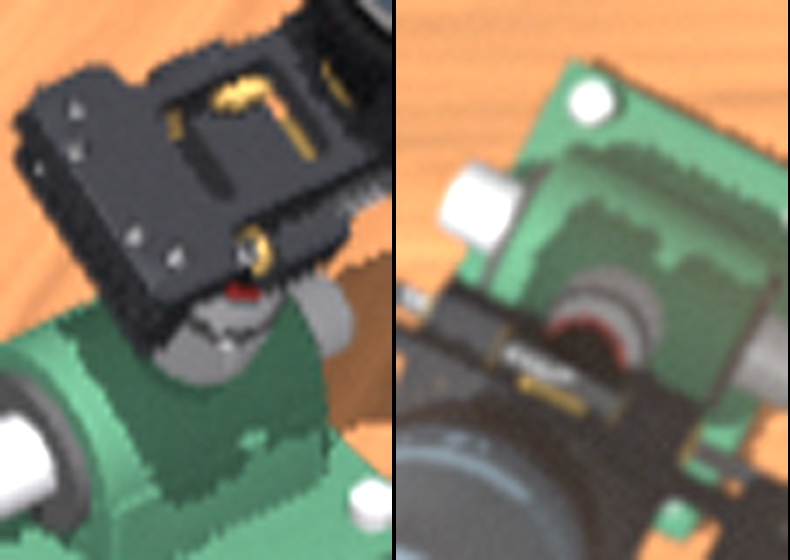

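Picture: the steel head is seated on the boss (side about 205,370) with the collar fully hidden and no visible tilt. I'll relieve the small side load and keep holding.

Emit:
drive_tool(targets=[[0.08,-0.04,0,0,0,0],[0.06,0,0,0,0,0],[0,0,0,0,0,0],[0,0,0,0,0,0],[0,0,0,0,0,0],[0,0,0,0,0,0],[0,0,0,0,0,0],[0,0,0,0,0,0],[0,0,0,0,0,0],[0,0,0,0,0,0],[0,0,0,0,0,0],[0,0,0,0,0,0],[0,0,0,0,0,0],[0,0,0,0,0,0],[0,0,0,0,0,0],[0,0,0,0,0,0],[0,0,0,0,0,0],[0,0,0,0,0,0]])

```text
time: 14.28
eef_pos: [0.4824, -0.0058, 0.1511]
tcp_rot: [0.239, 0.945, -0.055, 0.218]
ft_force: [-13.1, 5.0, 19.2]
grip_width: 0.0272
grip_force: 30.0
```

```bash
python3 -c "
from h import *
rel()"
```

```text
t 14.2833 mouth->collar tool cm [ 0.05 -0.04 -0.72] -n in tool [ 4.4e-03 -7.0e-04  1.0e+00] F tool [  4.05  -1.82 -23.39] j [-0.17 -0.16  2.21 -0.23  0.67 -1.09]
```

Emit:
drive_tool(targets=[[0.03,0,0.06,0,0,0],[0,0,0.04,0,0,0],[0,0,0,0,0,0],[0,0,0,0,0,0],[0,0,0,0,0,0],[0,0,0,0,0,0],[0,0,0,0,0,0],[0,0,0,0,0,0],[0,0,0,0,0,0],[0,0,0,0,0,0],[0,0,0,0,0,0],[0,0,0,0,0,0],[0,0,0,0,0,0],[0,0,0,0,0,0],[0,0,0,0,0,0],[0,0,0,0,0,0],[0,0,0,0,0,0],[0,0,0,0,0,0],[0,0,0,0,0,0],[0,0,0,0,0,0]])

```text
time: 15.95
eef_pos: [0.4828, -0.006, 0.1511]
tcp_rot: [0.239, 0.944, -0.055, 0.219]
ft_force: [-20.8, 6.9, 30.4]
grip_width: 0.0275
grip_force: 30.0
```

Emit:
drive_tool(targets=[[0,0,0,0,0,0],[0,0,0,0,0,0],[0,0,0,0,0,0],[0,0,0,0,0,0],[0,0,0,0,0,0],[0,0,0,0,0,0],[0,0,0,0,0,0],[0,0,0,0,0,0],[0,0,0,0,0,0],[0,0,0,0,0,0],[0,0,0,0,0,0],[0,0,0,0,0,0]])

```text
time: 16.95
eef_pos: [0.4829, -0.006, 0.1511]
tcp_rot: [0.239, 0.944, -0.055, 0.219]
ft_force: [-20.9, 7.0, 31.1]
grip_width: 0.027
grip_force: 30.0
```

```bash
python3 -c "
from h import *
rel()"
```

```text
t 16.95 mouth->collar tool cm [ 0.1  -0.05 -0.74] -n in tool [ 5.5e-03 -7.0e-04  1.0e+00] F tool [  5.82  -3.78 -37.45] j [-0.17 -0.16  2.21 -0.23  0.66 -1.09]
```

1 mm more command gave 14 N and only about 0.2 mm of motion, so it's a hard stop with no slip, held for over 5 s. Handing in.

```bash
python3 -c "
from plant import bot
print(bot.sign_off())"
```

```text
the job is handed in; nothing more can be done
None
```

I handed the job in at about 17 s: the coupler snapped onto the leaning nipple of the middle housing and was pushed down to what the force readings show is the stop. It was held there for about 5 s and was still gripped and pressed at hand-in; the oil bottle, wrench and offcut were not touched.

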